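# Pack a water sample vial in the captive-lid transport canister

### The job

Pack the orange-capped sample vial for shipping: stand it, cap up, in the pocket of the slanted transport canister, swing the canister's captive lid shut over it, and screw the blue cap down clockwise until it stops. Leave the other vials standing where they are.

Things in the scene. Friction and masses are not known exactly. Their poses are not given: they have to be found in the camera images.
- orange_vial: Small sample vial to be packed: 23 mm diameter, 52 mm tall, orange cap (23 mm diameter) as its top 10 mm, reddish sample, 16 g. It stands upright on the worktop. Origin at the centre of its underside, z up along its axis.
- white_vial: Bystander: vial of the same size with a white cap, standing on the worktop near the orange one. Origin at the centre of its underside.
- black_vial: Bystander: vial of the same size with a black cap, standing on the worktop near the orange one. Origin at the centre of its underside.
- canister: White transport canister, 60 mm diameter, fixed in the wedge block; its axis leans 30 degrees from vertical. Origin at the centre of its underside; z along its axis, out of the mouth; the mouth leans towards its -x side (roughly to the robot's right), y is level. Along z: shoulder at 46 mm, then a threaded neck of 38 mm diameter up to the mouth at 64 mm.
- pocket (a point): Centre of the floor of the canister's round pocket, axes as the canister's. The pocket is 31 mm in diameter (at least 29 mm clear) and 44 mm deep along the axis, so a vial standing in it sticks out 8 mm and leans on the pocket's lower side.
- mouth (a point): Centre of the canister's open mouth (rim of the neck), axes as the canister's.
- lid_hinge (a point): Middle of the lid's hinge pin, on the canister's high side (x = +34 mm, z = 49 mm in its frame); the pin runs along the canister's y. Axes as the canister's.
- lid (a joint): Angle of the captive lid about its stiff hinge, rad: 0 shut, square on the neck; 2.25 stop, fully open. Starts open at 1.95 to 2.15: it stands up above the hinge, the cap's top facing away from the mouth. It stays where it is left above about 1.1; pushed from behind towards the mouth, below about 0.8 it falls shut by its own weight (60 g).
- screw_cap (a joint): Turn of the blue cap in the lid, rad, growing clockwise seen on its top: 0 stop, its two lugs pass the neck's thread as the lid shuts; 2.2 stop, screwed home. Starts at 0 to 0.2. If turned beyond 0.25 before the lid is shut it rides on the thread: turn it back. Drag 0.06 N m. A white bar on its top meets a white dot on the ring when home.
- cap_top (a point): Centre of the blue cap's flat top; z out of the top, x and y turn with the cap (white bar on the -x side; at 0 they are the lid's). Ribbed cylinder, 52 mm diameter, side 28 mm high; the ring lies 33 mm below the top. It gives up to 3.5 mm along its axis on a light spring (2 N), the thread draws it down 2.5 mm. Shut, the top is 83 mm from the canister's origin.
- stand: Grey wedge block holding the canister, bolted down, immovable: 92 x 84 mm, up to 59 mm high, on a steel foot 118 x 108 mm. Origin on the worktop under it, z up; its sloping face looks to its -x side, roughly to the right as seen from the robot.
- lid_tab (a point): Outer end of the small tab (18 mm wide) at the lid's free edge, 76 mm from the hinge pin. The lid is a black ring of 62 mm diameter, 3.5 mm thick, in which the blue cap turns. Axes turn with the lid: z along the cap's axis, out of its top; the canister's axes when shut.

How it is judged:
On the way, in this order (a step that is already met when the one before it is completed fails the run):
1. the orange-capped vial stands in the canister's pocket with the lid still open (distance between orange_vial and pocket below 0.01 m and value of joint lid above 0.5 rad), for 0.2 s.
2. the lid is shut over it (value of joint lid below 0.06 rad and distance between orange_vial and pocket below 0.01 m), for 0.2 s.
At the end, for the whole second after the job is handed in: The orange-capped vial rests cap up in the pocket (its underside centre within 10 mm of the pocket floor centre, axis within 15 degrees of the canister axis), the lid is shut (below 0.06 rad), the blue cap is screwed home (above 2.0 rad; stop at 2.2) (all of step 2 and angle between the z axis of orange_vial and the z axis of canister, either way round below 0.26 rad and value of joint screw_cap above 2 rad and linear speed of orange_vial below 0.02 m/s); the robot touches nothing.
It fails at once if the white-capped or the black-capped vial is moved more than 30 mm or knocked over (distance of any of white_vial, black_vial from where it was at the start of the episode above 0.03 m or angle between any of white_vial, black_vial's own z axis and vertical above 0.5 rad).
It also fails if it takes over 70 s, if anything falls off the work surface, if the arm or the gripper's body presses on something with over 40 N, if the wrist force passes 120 N, or if a joint passes its speed limit or range.

### The arm

A 6-joint arm with a two-finger parallel gripper is mounted at the origin on a cart in front of the work surface, level with it; the furniture and walls round the work are solid. World frame = base frame: x ahead of the robot, y to its left, z up, the work surface at z = 0. Lengths are in m, angles in rad, forces in N, time in s.
With the tool pointing down it reaches from about 0.375 to 0.925 m from the base axis. Payload 5.7 kg.
Tool frame: the origin (TCP) lies at the very end of the fingers, on their centre line; the grasp point (between the pads) lies 19 mm behind it; z points along the fingers, y is the line along which they close (so a half turn about z gives the same grasp; the last joint's range is limited). The gripper opens to 85 mm and grips with 20 to 120 N. Pads are 22 mm wide; open, the fingers measure 114 mm over their backs; the gripper's body (76 mm by 85 mm) begins 54 mm behind the grasp point. The pads swing forward as they close: fully open they stand 13 mm farther back than shut.
Start: joints at [-1.323, 0.359, 1.51, -0, 1.272, -0.115], TCP at [0.213, -0.561, 0.231] pointing down, gripper open.
Joint ranges: [-2.97, 2.97], [-1.01, 2.36], [0.21, 2.38], [-0.96, 4.11], [0.2, 2.71], [-2.98, 2.98]. Speed limits (rad/s): [2.39, 2.39, 3.14, 3.14, 3.14, 3.14].

### API

Orientations are given as a rotation vector (axis times angle).
In Python, from rig import manip, cams gives the robot as it stands. The module is installed in compiled form; this text tells all that it offers.
- The arm moves only by the tool carry_out, never from a script. Its argument "targets" is a list of rows, each a list of 4 numbers: the shift along the tool's x, y, z normalised to -1 to 1, where 1 is 0.12 m, then the turn about the tool's z normalised to -1 to 1, where 1 is 0.5 rad. A call has 1 to 20 rows; each row is the pose to reach, as a shift and turn from the pose commanded when the call began, along the tool's axes at that moment; what a row does not reach only later rows make up. A row lasts 1/8 s, in which the tool goes at most 62.5 mm and 10.7 degrees, less where a joint would pass 70% of its speed; a pose out of reach is approached as far as the arm can. A call with a number of a shift or a turn outside -1 to 1 is refused whole. A call with a gripper value outside its range is refused whole. "fingers" is the opening, from 0 (shut) to 1 (fully open), set as the call begins (left out, the last holds). The fingers move at their own pace and stop on an object; "grip_force" is the grip in N (left out, the last holds). Time passes only in rows, so rows that repeat a pose let the fingers close. It gives the time, the measured TCP pose, the force, the opening and the grip force at its end, in the units of the state.
- manip.read_state(): the state, without advancing time (a new reading comes with each control period).
- cams.capture(name): name is "scene" or "top"; returns the picture (400x640x3 uint8, blue, green, red); there is no depth.
- cams.get_calibration(name): a dict with "fx", "fy", "cx", "cy" (pixels), "camera_from_world" (4x4, takes a point from world to camera coordinates). Camera axes: x right, y down, z forward; pixel columns grow to the right and rows downward; lengths in m; the calibration is good to about 2 mm. A picture is of the moment at which its call begins. get_calibration takes no time and is no camera call.
- manip.hand_in(): hands the job in; it is judged then, once.
The state is a dict: "time": time; "qpos": joint angles; "qd": joint speeds; "effort": joint torques, N m; "position": TCP position; "eef_rot": TCP orientation; "force": force on the tool from outside, world axes, zero at the start; "moment": the same for the moment, N m; "finger_gap": finger opening in m; "finger_force": force on a finger pad.
Only numpy, scipy, OpenCV 4.12 (cv2) and the standard library are available. Lean on these libraries where they do the work, as an engineer would, in place of code of your own. Each camera call takes 0.05 s, during which the arm holds its last target. There are 200 camera calls.

## Working session

There is one attempt and no reset: what is moved stays moved. The work goes in short steps, Python scripts to look and compute and a tool call to move; the robot and the scene stay as the last step left them, time stands still between calls to the robot, and variables do not carry over. Pictures are saved under pics/ and viewed, at most 10 in all, crops included, and the job is handed in when it is done.

Besides the shell and the picture viewer there is one more tool, called after "Emit:" by a JSON object that holds its "name" and its "arguments". carry_out: Moves the arm, as the interface text tells. Scaled input: -1 to 1 covers 0.12 m each way for a shift and 0.5 rad each way for a turn. Its arguments: {"type":"object","properties":{"targets":{"type":"array","items":{"type":"array","items":{"type":"number"}}},"fingers":{"type":"number"},"grip_force":{"type":"number"}},"required":["targets"]}

```bash
mkdir -p pics; ls
python3 - <<'E'
from rig import manip,cams
import cv2,numpy as np
np.set_printoptions(precision=4,suppress=True)
for n in("scene","top"):
    cv2.imwrite(f"pics/{n}0.png",cams.capture(n)); c=cams.get_calibration(n); print(n,c["fx"],c["fy"],c["cx"],c["cy"]);print(np.array(c["camera_from_world"]))
s=manip.read_state(); print(s)
E
```

```text
pics
scene 367.3265052137288 367.3265052137288 319.5452444434292 202.6231499333298
[[ 0.7328 -0.6804 -0.0063 -0.4251]
 [-0.2847 -0.2981 -0.9111  0.21  ]
 [ 0.618   0.6695 -0.4121  0.5996]
 [ 0.      0.      0.      1.    ]]
top 458.62371935855106 458.62371935855106 323.44213969258544 200.40712733330503
[[-0.0813 -0.9967  0.0035 -0.0109]
 [-0.975   0.0788 -0.2078  0.5144]
 [ 0.2069 -0.0203 -0.9782  1.049 ]
 [ 0.      0.      0.      1.    ]]
{'time': 0.1, 'qpos': array([-1.3231,  0.3594,  1.5113,  0.    ,  1.2725, -0.1151]), 'qd': array([ 0.0015, -0.0028, -0.0033,  0.0017,  0.0032, -0.0006]), 'effort': array([  0.0007, -52.8651, -27.9348,  -0.0001,   0.005 ,  -0.    ]), 'position': array([ 0.2128, -0.5603,  0.2305]), 'eef_rot': array([-3.0884, -0.5664,  0.0002]), 'force': array([-0.1138,  0.0693,  0.385 ]), 'moment': array([0.0034, 0.0015, 0.0194]), 'finger_force': 0.0, 'finger_gap': 0.08524900110444023}
```

View pics/scene0.png

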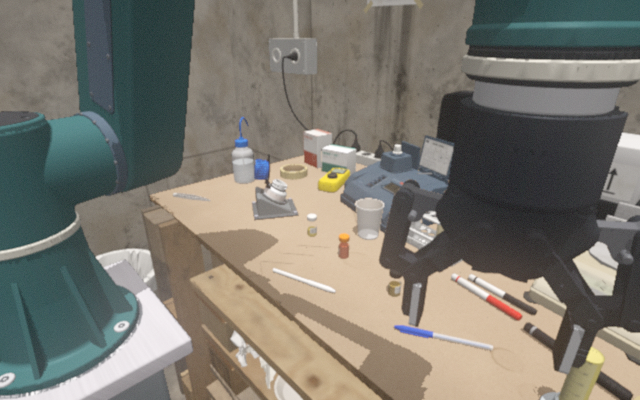

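View pics/top0.png

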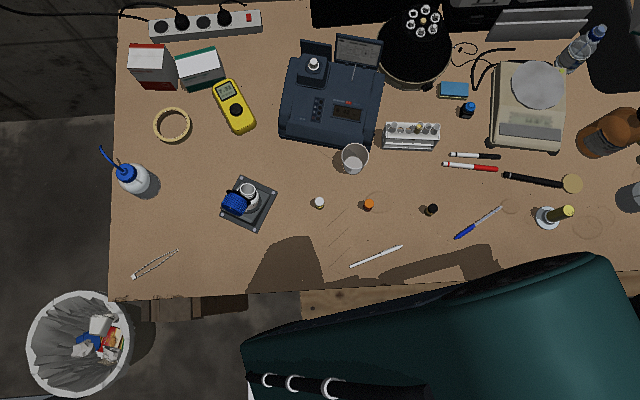

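The scene view shows the orange vial at about (344,246), the canister on its foot at (275,200) and the blue cap near (262,168). In the top view the vials are at (319,203) white, (368,205) orange and (432,210) black. The canister mouth is near (248,192), with the blue cap at lower left (235,205). Next I'll crop closer.

Run:
```python
import cv2,numpy as np
t=cv2.imread("pics/top0.png");s=cv2.imread("pics/scene0.png")
a=cv2.resize(t[165:245,205:285],(400,400),interpolation=cv2.INTER_CUBIC)
b=cv2.resize(s[145:225,235:315],(400,400),interpolation=cv2.INTER_CUBIC)
c=np.hstack([a,b])
for i in range(0,800,50): cv2.line(c,(i,0),(i,6),(0,0,255),1); cv2.line(c,(0,i%400),(6,i%400),(0,0,255),1)
cv2.imwrite("pics/crop1.png",c)
for n,im in(("top",t),("scene",s)):
    h=cv2.cvtColor(im,cv2.COLOR_BGR2HSV)
    m=cv2.inRange(h,(5,190,120),(20,255,255)); k,l,st,ce=cv2.connectedComponentsWithStats(m)
    print(n,[(st[i].tolist(),ce[i].round(1).tolist()) for i in range(1,k) if st[i][4]>15])
```

```text
top [([365, 199, 9, 9, 64], [368.8, 203.0])]
scene []
```

View pics/crop1.png

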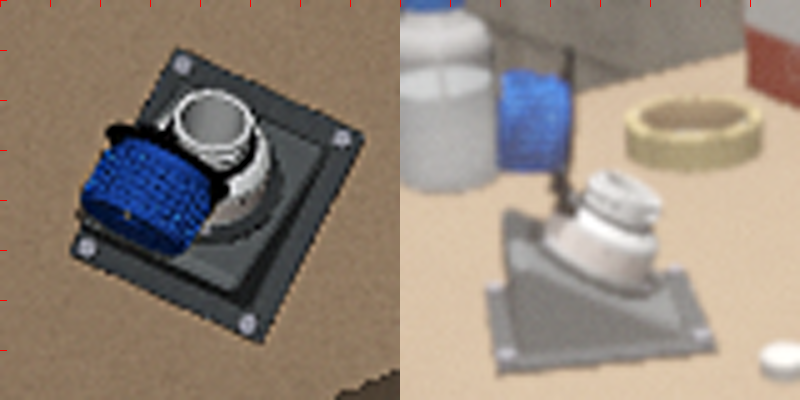

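The crop shows the mouth rim centred at about (214,121) in the top view and (620,192) in the scene view. The foot corners are at top-view crop (177,48), (365,135), (265,343), (70,258). The lid stands open with the cap facing lower-left. I'll triangulate from these.

```bash
cat > h.py <<'E'
import cv2,numpy as np
from scipy.optimize import least_squares
from scipy.spatial.transform import Rotation as R
from rig import manip,cams
np.set_printoptions(precision=4,suppress=True)
C={n:cams.get_calibration(n) for n in("scene","top")}
def proj(n,p):
    c=C[n];T=np.array(c["camera_from_world"]);q=np.atleast_2d(p)@T[:3,:3].T+T[:3,3]
    return np.c_[c["fx"]*q[:,0]/q[:,2]+c["cx"],c["fy"]*q[:,1]/q[:,2]+c["cy"]]
def onplane(n,px,z):
    return least_squares(lambda a:(proj(n,[a[0],a[1],z])-px).ravel(),[.5,0]).x
def tri(pt,ps):
    r=least_squares(lambda p:np.r_[(proj("top",p)-pt).ravel(),(proj("scene",p)-ps).ravel()],[.5,.1,.05]);return r.x,r.fun
def can(yaw):
    x=np.array([np.cos(yaw),np.sin(yaw),0]);y=np.array([-x[1],x[0],0])
    c,s=np.cos(np.pi/6),np.sin(np.pi/6);u=np.array([0,0,1])
    return np.c_[c*x+s*u,y,-s*x+c*u]
def tool(): s=manip.read_state();return s["position"],R.from_rotvec(s["eef_rot"]).as_matrix(),s
E
python3 - <<'E'
from h import *
T=lambda a:np.array(a)/5+[205,165]
S=lambda a:(np.array(a)-[400,0])/5+[235,145]
ct=T([[177,48],[365,135],[265,343],[70,258]])
w=np.array([onplane("top",p,.006) for p in ct]);print(w,w.mean(0))
print("sides",[np.linalg.norm(w[i]-w[i-1]) for i in range(4)])
d=(w[1]+w[0]-w[2]-w[3]);print("-x dir yaw",np.degrees(np.arctan2(d[1],d[0])))
cs=S([[498,373],[716,350],[680,265],[487,290]]);w2=np.array([onplane("scene",p,.006) for p in cs]);print(w2,w2.mean(0))
print("sides",[np.linalg.norm(w2[i]-w2[i-1]) for i in range(4)])
m,f=tri(T([214,121]),S([620,192]));print("mouth",m,f)
s0=cv2.imread("pics/scene0.png")
print("orange top",onplane("top",[368.8,203.0],.049))
print("orange scene-proj of that",proj("scene",np.r_[onplane("top",[368.8,203.0],.047),.047]))
p,Rm,s=tool();print(Rm)
h=cv2.cvtColor(s0,cv2.COLOR_BGR2HSV)[230:262,334:356];mm=cv2.inRange(h,(3,170,150),(25,255,255));ys,xs=np.nonzero(mm);print(xs.mean()+334,ys.mean()+230,len(xs),xs.min()+334,xs.max()+334,ys.min()+230,ys.max()+230)
E
```

```text
[[0.6058 0.1514]
 [0.5528 0.0589]
 [0.4514 0.1146]
 [0.5019 0.2092]] [0.528  0.1335]
sides [np.float64(0.11897473200094191), np.float64(0.10654868656552186), np.float64(0.11571403714839737), np.float64(0.10720976838914438)]
-x dir yaw -28.93922318059917
[[0.4515 0.108 ]
 [0.5504 0.0509]
 [0.6072 0.1518]
 [0.5055 0.1999]] [0.5286 0.1277]
sides [np.float64(0.1066054213624182), np.float64(0.1141157204623455), np.float64(0.1157831092284603), np.float64(0.11249263783532407)]
mouth [0.5482 0.1246 0.0755] [-0.1244  0.2308  0.2922 -0.0573]
orange top [ 0.4977 -0.1613]
orange scene-proj of that [[342.8748 237.2665]]
[[ 0.9349  0.3549 -0.0004]
 [ 0.3549 -0.9349  0.0017]
 [ 0.0002 -0.0017 -1.    ]]
343.62068965517244 236.68965517241378 29 340 347 235 239
```

Estimates: canister x yaw about 151°, mouth at (0.548, 0.125, 0.0755) and orange vial at (0.4975, -0.161). I'll work out the transit moves that bring the tool yaw to 151°.

```bash
cat >> h.py <<'E'
def rows(target,yaw,p=None,psi=None,n=None):
    """shift/turn in move units from present tool pose to target (world) and yaw"""
    q,Rm,s=tool();p=q if p is None else p
    psi=np.arctan2(Rm[1,0],Rm[0,0]) if psi is None else psi
    d=np.array(target)-p;x=np.array([np.cos(psi),np.sin(psi),0]);y=np.array([x[1],-x[0],0])
    t=-((yaw-psi+np.pi)%(2*np.pi)-np.pi)
    return np.r_[d@x/.12,d@y/.12,-d[2]/.12,t/.5]
E
python3 - <<'E'
from h import *
p,Rm,s=tool();psi=np.arctan2(Rm[1,0],Rm[0,0]);e=np.array([.4975,-.161,.14]);Y=np.radians(151)
for i in range(5):
    a=p+(e-p)*i/5;b=p+(e-p)*(i+1)/5
    print(rows(b,psi+(Y-psi)*(i+1)/5,a,psi+(Y-psi)*i/5).round(3))
E
```

```text
[ 0.68  -0.454  0.151 -0.909]
[ 0.81  -0.109  0.151 -0.909]
[ 0.776  0.257  0.151 -0.909]
[ 0.584  0.572  0.151 -0.909]
[ 0.274  0.77   0.151 -0.909]
```

Emit:
{"name": "carry_out", "arguments": {"targets": [[0.23,-0.15,0.05,-0.3],[0.45,-0.3,0.1,-0.6],[0.68,-0.454,0.15,-0.909]], "fingers": 0.6, "grip_force": 20}}

```text
time: 0.48
position: [0.2701, -0.48, 0.2127]
eef_rot: [-2.879, -1.255, -0.0]
force: [-0.1, 0.3, -0.6]
finger_gap: 0.0511
finger_force: 0.0
```

Emit:
{"name": "carry_out", "arguments": {"targets": [[0.27,-0.04,0.05,-0.3],[0.54,-0.07,0.1,-0.6],[0.81,-0.109,0.15,-0.909]]}}

```text
time: 0.85
position: [0.3273, -0.4001, 0.1948]
eef_rot: [-2.522, -1.872, -0.0]
force: [0.5, -0.0, -0.8]
finger_gap: 0.0509
finger_force: 0.0
```

Emit:
{"name": "carry_out", "arguments": {"targets": [[0.26,0.09,0.05,-0.3],[0.52,0.17,0.1,-0.6],[0.776,0.257,0.15,-0.909]]}}

```text
time: 1.23
position: [0.384, -0.3201, 0.1768]
eef_rot: [-2.036, -2.392, -0.0]
force: [-1.0, -0.5, 0.4]
finger_gap: 0.0514
finger_force: 0.0
```

Emit:
{"name": "carry_out", "arguments": {"targets": [[0.19,0.19,0.05,-0.3],[0.39,0.38,0.1,-0.6],[0.584,0.572,0.15,-0.909]]}}

```text
time: 1.6
position: [0.441, -0.2403, 0.1588]
eef_rot: [-1.445, -2.789, -0.0]
force: [-0.0, -0.3, -0.1]
finger_gap: 0.0512
finger_force: 0.0
```

Emit:
{"name": "carry_out", "arguments": {"targets": [[0.09,0.26,0.05,-0.3],[0.18,0.51,0.1,-0.6],[0.274,0.77,0.15,-0.909],[0.274,0.77,0.15,-0.909],[0.274,0.77,0.15,-0.909],[0.274,0.77,0.15,-0.909]]}}

```text
time: 2.35
position: [0.4972, -0.1623, 0.1414]
eef_rot: [-0.79, -3.041, 0.0]
force: [-0.3, -0.0, 0.3]
finger_gap: 0.0512
finger_force: 0.0
```

Emit:
{"name": "carry_out", "arguments": {"targets": [[0,0.01,0.25,0],[0,0.01,0.5,0],[0,0.01,0.7,0],[0,0.01,0.878,0],[0,0.01,0.878,0]]}}

```text
time: 2.98
position: [0.4967, -0.1607, 0.0349]
eef_rot: [-0.789, -3.038, -0.001]
force: [-0.1, 0.7, 0.5]
finger_gap: 0.0513
finger_force: 0.0
```

Emit:
{"name": "carry_out", "arguments": {"targets": [[0,0,0,0],[0,0,0,0],[0,0,0,0],[0,0,0,0],[0,0,0,0],[0,0,0,0]], "fingers": 0, "grip_force": 20}}

```text
time: 3.72
position: [0.499, -0.161, 0.0369]
eef_rot: [0.786, 3.04, -0.001]
force: [-0.6, -1.4, 6.2]
finger_gap: 0.0218
finger_force: 20.0
```

Run:
```python
from h import *
t=cams.capture("top");s=cams.capture("scene");p,Rm,st=tool();print(p,st["finger_gap"],st["finger_force"])
u=proj("top",p)[0].astype(int);v=proj("scene",p)[0].astype(int);print(u,v)
a=cv2.resize(t[u[1]-50:u[1]+50,u[0]-50:u[0]+50],(400,400),interpolation=3);b=cv2.resize(s[v[1]-50:v[1]+50,v[0]-50:v[0]+50],(400,400),interpolation=3)
cv2.imwrite("pics/grip1.png",np.hstack([a,b]))
```

```text
[ 0.499  -0.161   0.0369] 0.021885510992099493 20.005164192407392
[368 203] [342 241]
```

View pics/grip1.png

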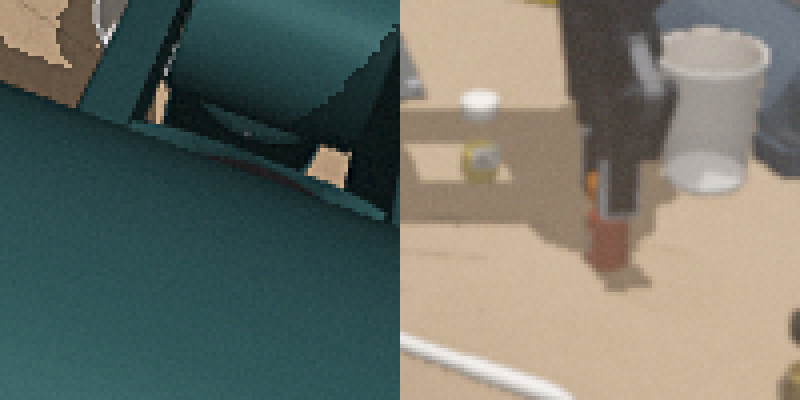

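The vial is held upright between the pads, near the cap. I'll lift it and carry it over the mouth.

Emit:
{"name": "carry_out", "arguments": {"targets": [[0,0,-0.2,0],[0,0,-0.5,0],[0,0,-0.8,0],[0,0,-1,0],[0,0,-1,0]]}}

```text
time: 4.45
position: [0.4996, -0.161, 0.1579]
eef_rot: [0.786, 3.037, -0.001]
force: [-0.2, -0.2, 0.1]
finger_gap: 0.0216
finger_force: 19.8
```

Emit:
{"name": "carry_out", "arguments": {"targets": [[0.07,0.2,0,0],[0.16,0.5,0,0],[0.25,0.75,0,0],[0.32,1,0,0]]}}

```text
time: 4.95
position: [0.5218, -0.0356, 0.1545]
eef_rot: [-0.786, -3.039, -0.0]
force: [1.0, 0.1, -0.7]
finger_gap: 0.0216
finger_force: 19.8
```

Emit:
{"name": "carry_out", "arguments": {"targets": [[0.1,0.3,0,0],[0.2,0.6,0,0],[0.28,0.8,0,0],[0.32,0.95,0,0],[0.32,0.95,0,0]]}}

```text
time: 5.58
position: [0.5444, 0.0822, 0.1552]
eef_rot: [-0.784, -3.041, 0.0]
force: [-0.4, -0.9, -0.3]
finger_gap: 0.0223
finger_force: 19.8
```

Run:
```python
from h import *
print(rows([.548,.1246,.1275],np.radians(151)),tool()[0])
```

```text
[0.1444 0.3241 0.2308 0.003 ] [0.5444 0.0822 0.1552]
```

Emit:
{"name": "carry_out", "arguments": {"targets": [[0.08,0.18,0.1,0],[0.14,0.32,0.18,0],[0.14,0.32,0.23,0],[0.14,0.32,0.23,0]]}}

```text
time: 6.08
position: [0.5478, 0.1225, 0.1277]
eef_rot: [-0.786, -3.04, 0.001]
force: [-0.8, 0.4, -0.6]
finger_gap: 0.022
finger_force: 19.8
```

Run:
```python
from h import *
t=cams.capture("top");s=cams.capture("scene");p,Rm,st=tool();print(p,st["finger_gap"])
u=proj("top",p)[0].astype(int);v=proj("scene",p)[0].astype(int);print(u,v)
k=[240,v[1]-35];print(k)
a=cv2.resize(t[165:245,205:285],(400,400),interpolation=3);b=cv2.resize(s[145:225,235:315],(400,400),interpolation=3)
cv2.imwrite("pics/ins1.png",np.hstack([a,b]))
```

```text
[0.5484 0.1225 0.1284] 0.021991700665462344
[244 183] [278 164]
[240, np.int64(129)]
```

View pics/ins1.png

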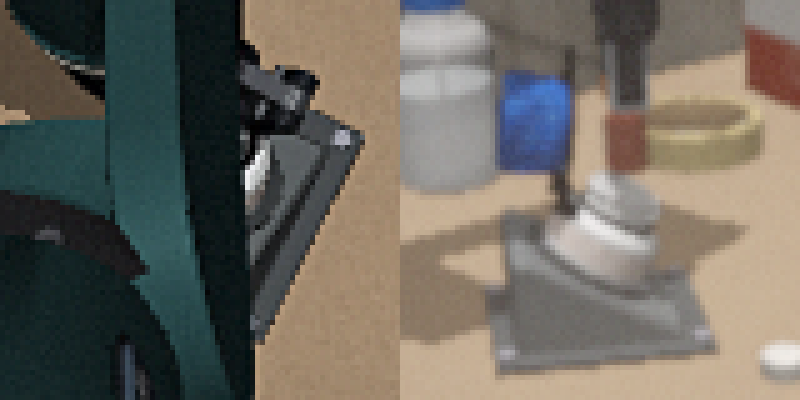

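Scene crop: the vial is at columns 605–648, above the mouth, whose centre is near (621,192). That puts it about 2–3 mm to the low side. I'll overlay the predicted rim and cap circles to refine the estimate.

```bash
cat >> h.py <<'E'
def circ(M,Rc,r,z=0):
    a=np.linspace(0,2*np.pi,60);return M+(np.c_[r*np.cos(a),r*np.sin(a),0*a+z])@Rc.T
E
python3 - <<'E'
from h import *
M=np.array([.5482,.1246,.0755]);Rc=can(np.radians(151))
def mk(n,f,x0,y0,w,k):
    im=cv2.resize(cv2.imread(f)[y0:y0+w,x0:x0+w],(k*w,k*w),interpolation=cv2.INTER_CUBIC)
    for r,z,c in((.019,0,(0,0,255)),(.0155,0,(0,255,255)),(.030,-.018,(0,255,0))):
        q=((proj(n,circ(M,Rc,r,z))-[x0,y0]+.5)*k).astype(int);cv2.polylines(im,[q],True,c,1)
    return im
cv2.imwrite("pics/ov.png",np.hstack([mk("top","pics/top0.png",228,175,40,10),mk("scene","pics/scene0.png",260,172,40,10)]))
E
```

```text
(no output)
```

View pics/ov.png

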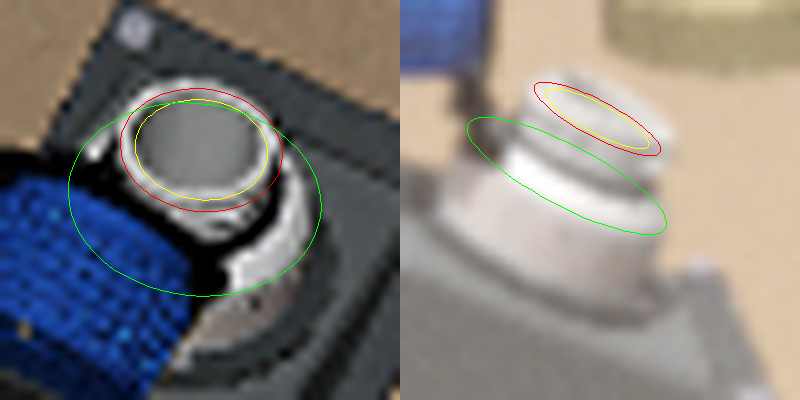

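Run:
```python
from h import *
M,f=tri([247.8,188.5],[279.4,182.7]);print(M,f)
s=cams.capture("scene");p,Rm,st=tool()
h=cv2.cvtColor(s,cv2.COLOR_BGR2HSV)[160:185,268:295];m=((h[...,0]<8)|(h[...,0]>172))&(h[...,1]>90)
ys,xs=np.nonzero(m);print(len(xs))
for y in range(25):
    k=np.nonzero(m[y])[0]
    if len(k):print(y+160,k.min()+268,k.max()+268,end=' | ')
pz=[p-[0,0,d] for d in(.0,.01,.02,.03,.037)];print(proj("scene",np.array(pz)))
```

```text
[0.5495 0.1243 0.0773] [-0.128   0.237   0.3005 -0.0591]
36
168 277 282 | 169 277 282 | 170 279 282 | 171 277 279 | 172 277 281 | 173 278 278 | 174 277 282 | 175 278 283 | 176 278 281 | 177 278 282 | 178 278 278 | [[278.8514 164.717 ]
 [279.048  168.3217]
 [279.2429 171.8959]
 [279.4361 175.4401]
 [279.5704 177.9034]]
```

Emit:
{"name": "carry_out", "arguments": {"targets": [[0.008,0.016,0,0],[0.008,0.016,0.05,0],[0.008,0.016,0.1,0],[0.008,0.016,0.14,0],[0.008,0.016,0.14,0]]}}

```text
time: 6.85
position: [0.5484, 0.1252, 0.111]
eef_rot: [-0.787, -3.041, 0.0]
force: [0.8, -1.4, -1.3]
finger_gap: 0.0217
finger_force: 19.9
```

Emit:
{"name": "carry_out", "arguments": {"targets": [[0,0,0.025,0],[0,0,0.05,0],[0,0,0.07,0],[0,0,0.07,0]]}}

```text
time: 7.35
position: [0.5485, 0.1253, 0.103]
eef_rot: [-0.787, -3.041, -0.0]
force: [0.8, -0.8, -0.8]
finger_gap: 0.0221
finger_force: 19.9
```

Emit:
{"name": "carry_out", "arguments": {"targets": [[0,0,0.02,0],[0,0,0.035,0],[0,0,0.035,0]]}}

```text
time: 7.72
position: [0.549, 0.1253, 0.0994]
eef_rot: [0.787, 3.041, 0.001]
force: [0.3, -1.3, 4.6]
finger_gap: 0.0219
finger_force: 20.3
```

Emit:
{"name": "carry_out", "arguments": {"targets": [[-0.02,0,0,0],[-0.04,0,0,0],[-0.06,0,0,0],[-0.08,0,0,0],[-0.08,0,0,0]]}}

```text
time: 8.35
position: [0.5555, 0.1213, 0.0989]
eef_rot: [-0.787, -3.038, -0.001]
force: [-2.5, 1.6, 5.4]
finger_gap: 0.022
finger_force: 20.8
```

Emit:
{"name": "carry_out", "arguments": {"targets": [[-0.03,0,0,0],[-0.06,0,0,0],[-0.09,0,0,0],[-0.1,0,0,0],[-0.1,0,0,0]]}}

```text
time: 8.98
position: [0.5669, 0.1146, 0.0985]
eef_rot: [-0.787, -3.04, 0.001]
force: [-3.1, 0.6, 0.1]
finger_gap: 0.022
finger_force: 20.6
```

Run:
```python
from h import *
s=cams.capture("scene");p,Rm,st=tool();print(p,st["finger_gap"],st["force"])
cv2.imwrite("pics/tilt.png",cv2.resize(s[135:215,245:325],(560,560),interpolation=3))
```

```text
[0.5669 0.1146 0.0986] 0.021691190523408347 [-1.7955  1.5716 -0.3659]
```

View pics/tilt.png

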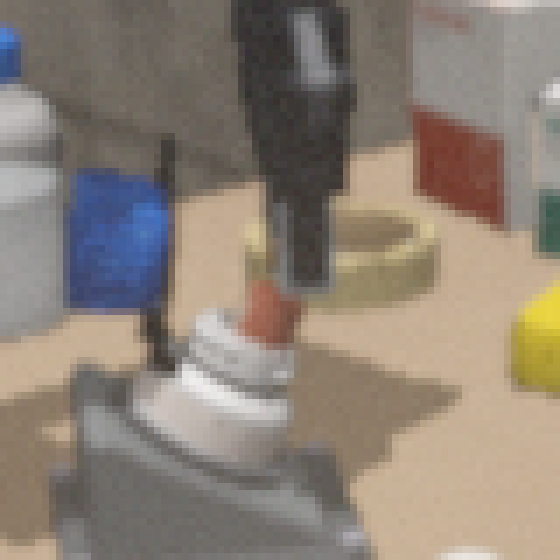

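The vial now leans about 20° or more, with its bottom inside the mouth. I'll slide it in along the pocket axis.

Emit:
{"name": "carry_out", "arguments": {"targets": [[0.01,0,0.024,0],[0.025,0,0.048,0],[0.04,0,0.072,0],[0.055,0,0.096,0],[0.055,0,0.096,0]]}}

```text
time: 9.65
position: [0.5613, 0.1181, 0.087]
eef_rot: [-0.786, -3.041, 0.0]
force: [-1.2, 0.4, -0.8]
finger_gap: 0.0219
finger_force: 20.7
```

Emit:
{"name": "carry_out", "arguments": {"targets": [[0,0,0,0],[0,0,0,0],[0,0,0,0],[0,0,0,0],[0,0,0,0]], "fingers": 0.5}}

```text
time: 10.28
position: [0.5617, 0.118, 0.0875]
eef_rot: [0.787, 3.041, 0.0]
force: [-0.1, 0.7, 0.3]
finger_gap: 0.0425
finger_force: 0.0
```

Emit:
{"name": "carry_out", "arguments": {"targets": [[-0.02,0,-0.2,0],[-0.06,0,-0.5,0],[-0.1,0,-0.8,0],[-0.1,0,-1,0],[-0.1,0,-1,0]]}}

```text
time: 10.9
position: [0.5737, 0.1123, 0.2095]
eef_rot: [0.786, 3.037, 0.002]
force: [0.9, -0.1, -0.9]
finger_gap: 0.0427
finger_force: 0.0
```

Run:
```python
from h import *
s=cams.capture("scene");t=cams.capture("top");p,Rm,st=tool();print(p,st["finger_gap"],st["force"],st["qpos"])
cv2.imwrite("pics/rel.png",np.hstack([cv2.resize(s[145:215,245:315],(400,400),interpolation=3),cv2.resize(t[165:235,205:275],(400,400),interpolation=3)]))
```

```text
[0.5716 0.1122 0.2068] 0.04233465090761319 [ 0.0321 -0.9873  0.8905] [ 0.0751  0.3572  1.5785  0.0001  1.2067 -0.9894]
```

View pics/rel.png

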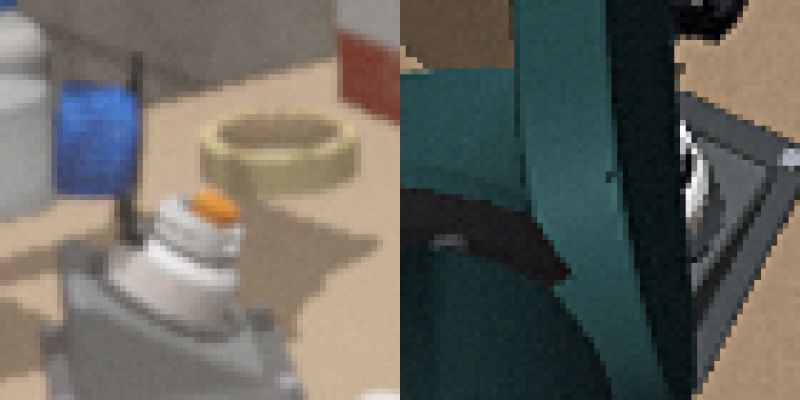

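The vial is seated, with its orange cap standing about 8 mm out of the mouth. Now I'll close the fingers, go behind the lid and push it over.

Emit:
{"name": "carry_out", "arguments": {"targets": [[0.15,0,0,0],[0.4,0,0,0],[0.65,0,0,0],[0.85,0,0,0],[0.99,0,0,0],[0.99,0,0,0],[0.99,0,0,0]], "fingers": 0}}

```text
time: 11.88
position: [0.4691, 0.1698, 0.2077]
eef_rot: [0.786, 3.04, 0.001]
force: [0.7, 0.2, 0.0]
finger_gap: -0.0001
finger_force: 0.0
```

Emit:
{"name": "carry_out", "arguments": {"targets": [[0,0,0.15,0],[0,0,0.35,0],[0,0,0.55,0],[0,0,0.65,0],[0,0,0.65,0]]}}

```text
time: 12.5
position: [0.4683, 0.1694, 0.1289]
eef_rot: [-0.787, -3.04, 0.001]
force: [-0.8, 0.1, -0.1]
finger_gap: -0.0003
finger_force: 0.0
```

Emit:
{"name": "carry_out", "arguments": {"targets": [[-0.06,0,0,0],[-0.12,0,0,0],[-0.18,0,0,0],[-0.24,0,0,0],[-0.24,0,0,0]]}}

```text
time: 13.12
position: [0.4943, 0.1555, 0.1296]
eef_rot: [0.787, 3.04, 0.0]
force: [-0.3, -1.0, 1.0]
finger_gap: 0.0
finger_force: 0.0
```

Emit:
{"name": "carry_out", "arguments": {"targets": [[-0.06,0,0,0],[-0.12,0,0,0],[-0.18,0,0,0],[-0.24,0,0,0],[-0.3,0,0,0],[-0.36,0,0,0],[-0.42,0,0,0],[-0.47,0,0,0],[-0.47,0,0,0],[-0.47,0,0,0]]}}

```text
time: 14.38
position: [0.5424, 0.1285, 0.1294]
eef_rot: [-0.787, -3.041, -0.0]
force: [-0.4, -0.2, -0.6]
finger_gap: -0.0001
finger_force: 0.0
```

Run:
```python
from h import *
s=cams.capture("scene");p,Rm,st=tool();print(p,st["force"])
cv2.imwrite("pics/lid.png",cv2.resize(s[135:215,245:325],(560,560),interpolation=3))
```

```text
[0.5424 0.1286 0.1294] [0.055  0.1955 1.051 ]
```

View pics/lid.png

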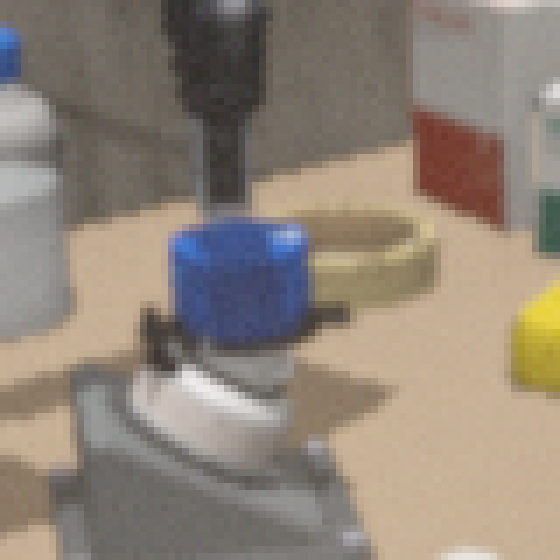

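The lid is past its tipping point and lies about level, at roughly 0.5 rad. I'll let time pass and track the blue blob numerically.

Emit:
{"name": "carry_out", "arguments": {"targets": [[-0.1,0,-0.1,0],[-0.15,0,-0.1,0],[-0.15,0,-0.1,0],[-0.15,0,-0.1,0]]}}

```text
time: 14.92
position: [0.5582, 0.1197, 0.1412]
eef_rot: [-0.787, -3.041, 0.0]
force: [-1.0, -0.4, -0.6]
finger_gap: -0.0004
finger_force: 0.0
```

```bash
cat >> h.py <<'E'
def blue(s,box=(255,150,300,210)):
    x0,y0,x1,y1=box;h=cv2.cvtColor(s,cv2.COLOR_BGR2HSV)[y0:y1,x0:x1];m=cv2.inRange(h,(105,120,40),(125,255,255));ys,xs=np.nonzero(m)
    return len(xs),xs.mean()+x0,ys.mean()+y0,xs.min()+x0,xs.max()+x0,ys.min()+y0,ys.max()+y0
def capmodel(th,n="scene",M=np.array([.5495,.1243,.0773])):
    """projected centroid-box of cap for lid angle th"""
    Rc=can(np.radians(151));H=M+Rc@[.034,0,-.015];L=R.from_euler("y",th).as_matrix()
    P=np.vstack([circ(H,Rc@L,0.026,z)+(Rc@L@[-.034,0,0]) for z in(.006,.034)]);q=proj(n,P);return q.min(0),q.max(0)
E
python3 - <<'E'
from h import *
s0=cv2.imread("pics/scene0.png");s=cams.capture("scene");p,Rm,st=tool();print(p,st["force"])
print(blue(s))
for th in(0,.1,.2,.3,.4,.5,.6,.8):print(th,*capmodel(th))
E
```

```text
[0.558  0.1197 0.1412] [-0.0694  0.9054  0.0964]
(165, np.float64(278.8121212121212), np.float64(180.11515151515152), np.int64(271), np.int64(287), np.int64(173), np.int64(188))
0 [269.4797 171.6259] [291.5247 190.578 ]
0.1 [269.3958 170.6972] [291.317  188.8326]
0.2 [269.2755 169.769 ] [290.8578 187.1305]
0.3 [269.1198 168.8058] [290.1492 185.549 ]
0.4 [268.9303 167.7404] [289.1958 184.1575]
0.5 [268.288  166.5278] [288.1959 183.015 ]
0.6 [266.975  165.1745] [287.8249 182.1223]
0.8 [264.3177 162.3697] [286.4313 180.934 ]
```

Emit:
{"name": "carry_out", "arguments": {"targets": [[-0.08,0,0.1,0],[-0.08,0,0.25,0],[-0.08,0,0.35,0],[-0.08,0,0.38,0],[-0.08,0,0.41,0],[-0.08,0,0.41,0]]}}

```text
time: 15.72
position: [0.5674, 0.1151, 0.0926]
eef_rot: [0.786, 3.041, 0.0]
force: [0.4, -0.8, 2.2]
finger_gap: 0.0001
finger_force: 0.8
```

Run:
```python
from h import *
s=cams.capture("scene");p,Rm,st=tool();print(p,st["force"]);print(blue(s))
```

```text
[0.5674 0.115  0.0927] [ 0.2541 -0.9345  2.0361]
(159, np.float64(278.54716981132077), np.float64(180.42767295597486), np.int64(271), np.int64(287), np.int64(173), np.int64(188))
```

The blue blob holds at the shut position and the touch height matches a shut lid. Next I'll grip the cap along its level diameter and ratchet it clockwise. First step: rise, open and turn back 0.4 rad.

Emit:
{"name": "carry_out", "arguments": {"targets": [[0,0,-0.2,0],[0,0,-0.4,0],[0.06,0,-0.4,-0.3],[0.126,0,-0.4,-0.6],[0.126,0,-0.4,-0.8],[0.126,0,-0.4,-0.8],[0.126,0,-0.4,-0.8]]}}

```text
time: 16.65
position: [0.5538, 0.1224, 0.1405]
eef_rot: [0.17, 3.137, 0.0]
force: [0.6, -0.3, 0.1]
finger_gap: -0.0001
finger_force: 0.0
```

Emit:
{"name": "carry_out", "arguments": {"targets": [[0,0,0,0],[0,0,0,0],[0,0,0,0],[0,0,0,0],[0,0,0,0],[0,0,0,0]], "fingers": 1, "grip_force": 30}}

```text
time: 17.4
position: [0.5537, 0.1225, 0.1402]
eef_rot: [-0.167, -3.137, -0.0]
force: [-0.8, -0.6, -0.3]
finger_gap: 0.0853
finger_force: 0.0
```

Run:
```python
from h import *
p,Rm,st=tool();print(p,st["finger_gap"],np.degrees(np.arctan2(Rm[1,0],Rm[0,0])),st["qpos"]);print(rows([.5539,.1219,.0723],np.radians(174)))
```

```text
[0.5537 0.1225 0.1402] 0.08532807379468137 173.9098199544841 [ 0.0958  0.4099  1.6848  0.0001  1.047  -1.3688]
[-0.0025 -0.0044  0.5661 -0.0031]
```

Emit:
{"name": "carry_out", "arguments": {"targets": [[0,0,0.15,0],[0,0,0.3,0],[0,0,0.45,0],[0,0,0.56,0],[0,0,0.56,0]]}}

```text
time: 18.02
position: [0.5528, 0.1224, 0.0721]
eef_rot: [-0.167, -3.135, 0.0]
force: [0.2, -0.4, 0.1]
finger_gap: 0.0851
finger_force: 0.0
```

Emit:
{"name": "carry_out", "arguments": {"targets": [[0,0,0,0],[0,0,0,0],[0,0,0,0],[0,0,0,0],[0,0,0,0]], "fingers": 0}}

```text
time: 18.65
position: [0.5541, 0.1235, 0.0738]
eef_rot: [0.168, 3.136, 0.003]
force: [-1.0, 5.0, 4.2]
finger_gap: 0.0531
finger_force: 30.4
```

Emit:
{"name": "carry_out", "arguments": {"targets": [[0,0,0,0.25],[0,0,0,0.5],[0,0,0,0.75],[0,0,0,0.9]]}}

```text
time: 19.15
position: [0.5548, 0.122, 0.0737]
eef_rot: [0.863, 3.018, -0.001]
force: [2.2, 0.6, 1.9]
finger_gap: 0.0505
finger_force: 30.6
```

Emit:
{"name": "carry_out", "arguments": {"targets": [[0,0,0,0.25],[0,0,0,0.5],[0,0,0,0.7],[0,0,0,0.7]]}}

```text
time: 19.65
position: [0.5535, 0.1222, 0.0741]
eef_rot: [1.373, 2.825, -0.002]
force: [-1.1, 2.7, 9.9]
finger_gap: 0.0505
finger_force: 58.1
```

Run:
```python
from h import *
s=cams.capture("scene");p,Rm,st=tool();print(p,st["finger_gap"],st["finger_force"],st["force"],st["moment"],np.degrees(np.arctan2(Rm[1,0],Rm[0,0])));print(blue(s))
```

```text
[0.5535 0.1222 0.0741] 0.05054891670455696 58.08202688480378 [-1.6835  2.5929  9.1985] [-0.5033  1.2744  0.6902] 128.21551621568665
(36, np.float64(280.47222222222223), np.float64(180.83333333333334), np.int64(271), np.int64(290), np.int64(176), np.int64(187))
```

Emit:
{"name": "carry_out", "arguments": {"targets": [[0,0,0,0],[0,0,0,0],[0,0,0,0],[0,0,0,0]], "fingers": 1}}

```text
time: 20.2
position: [0.5536, 0.1223, 0.0729]
eef_rot: [-1.375, -2.824, 0.0]
force: [-0.1, -0.1, 0.2]
finger_gap: 0.0857
finger_force: 0.0
```

Emit:
{"name": "carry_out", "arguments": {"targets": [[0,0,0,-0.3],[0,0,0,-0.6],[0,0,0,-0.9]]}}

```text
time: 20.58
position: [0.5536, 0.1224, 0.0729]
eef_rot: [-0.703, -3.062, 0.0]
force: [0.5, -0.1, 0.7]
finger_gap: 0.0857
finger_force: 0.0
```

Emit:
{"name": "carry_out", "arguments": {"targets": [[0,0,0,-0.3],[0,0,0,-0.6],[0,0,0,-0.6]]}}

```text
time: 20.95
position: [0.5536, 0.1224, 0.0729]
eef_rot: [-0.247, -3.132, -0.0]
force: [0.1, -0.7, 0.1]
finger_gap: 0.0856
finger_force: 0.0
```

Emit:
{"name": "carry_out", "arguments": {"targets": [[0,0,0,0],[0,0,0,0],[0,0,0,0],[0,0,0,0],[0,0,0,0]], "fingers": 0}}

```text
time: 21.58
position: [0.5537, 0.1233, 0.0733]
eef_rot: [0.247, 3.132, 0.002]
force: [-0.6, 4.9, 4.5]
finger_gap: 0.0531
finger_force: 30.5
```

Emit:
{"name": "carry_out", "arguments": {"targets": [[0,0,0,0.25],[0,0,0,0.5],[0,0,0,0.75],[0,0,0,0.9]]}}

```text
time: 22.08
position: [0.554, 0.1225, 0.0733]
eef_rot: [0.94, 2.997, -0.0]
force: [0.9, 3.0, 2.4]
finger_gap: 0.0503
finger_force: 31.7
```

Emit:
{"name": "carry_out", "arguments": {"targets": [[0,0,0,0.25],[0,0,0,0.5],[0,0,0,0.5]]}}

```text
time: 22.45
position: [0.552, 0.1233, 0.0727]
eef_rot: [-1.302, -2.856, 0.002]
force: [-1.6, 9.3, 2.8]
finger_gap: 0.0499
finger_force: 54.4
```

Emit:
{"name": "carry_out", "arguments": {"targets": [[0,0,0,0],[0,0,0,0],[0,0,0,0],[0,0,0,0]], "fingers": 1}}

```text
time: 22.95
position: [0.5536, 0.1222, 0.073]
eef_rot: [-1.305, -2.858, 0.0]
force: [-0.9, -0.4, 0.8]
finger_gap: 0.0854
finger_force: 0.0
```

Emit:
{"name": "carry_out", "arguments": {"targets": [[0,0,0,-0.3],[0,0,0,-0.6],[0,0,0,-0.9]]}}

```text
time: 23.32
position: [0.5537, 0.1223, 0.073]
eef_rot: [0.627, 3.078, 0.0]
force: [-0.3, 0.0, -0.2]
finger_gap: 0.0853
finger_force: 0.0
```

Emit:
{"name": "carry_out", "arguments": {"targets": [[0,0,0,-0.3],[0,0,0,-0.5],[0,0,0,-0.5]]}}

```text
time: 23.7
position: [0.5537, 0.1223, 0.073]
eef_rot: [-0.247, -3.132, -0.0]
force: [-0.4, -0.2, 0.6]
finger_gap: 0.0855
finger_force: 0.0
```

Emit:
{"name": "carry_out", "arguments": {"targets": [[0,0,0,0],[0,0,0,0],[0,0,0,0],[0,0,0,0],[0,0,0,0]], "fingers": 0}}

```text
time: 24.32
position: [0.5537, 0.1233, 0.0733]
eef_rot: [0.247, 3.132, 0.002]
force: [-1.1, 5.0, 4.2]
finger_gap: 0.0525
finger_force: 30.6
```

Emit:
{"name": "carry_out", "arguments": {"targets": [[0,0,0,0.25],[0,0,0,0.5],[0,0,0,0.75],[0,0,0,0.9]]}}

```text
time: 24.82
position: [0.5533, 0.1227, 0.0729]
eef_rot: [-0.94, -2.997, 0.0]
force: [0.3, 8.7, -3.7]
finger_gap: 0.0505
finger_force: 32.4
```

Emit:
{"name": "carry_out", "arguments": {"targets": [[0,0,0,0.25],[0,0,0,0.5],[0,0,0,0.5]]}}

```text
time: 25.2
position: [0.5512, 0.1239, 0.0719]
eef_rot: [-1.301, -2.854, 0.002]
force: [0.4, 12.6, -3.2]
finger_gap: 0.0505
finger_force: 53.5
```

Emit:
{"name": "carry_out", "arguments": {"targets": [[0,0,0,0],[0,0,0,0],[0,0,0,0],[0,0,0,0]], "fingers": 1}}

```text
time: 25.7
position: [0.5537, 0.1221, 0.0731]
eef_rot: [1.305, 2.858, -0.0]
force: [0.3, 0.4, -0.2]
finger_gap: 0.0853
finger_force: 0.0
```

Emit:
{"name": "carry_out", "arguments": {"targets": [[0,0,0,-0.3],[0,0,0,-0.6],[0,0,0,-0.9]]}}

```text
time: 26.08
position: [0.5537, 0.1222, 0.0731]
eef_rot: [0.627, 3.078, -0.0]
force: [-0.2, -0.6, 0.5]
finger_gap: 0.0855
finger_force: 0.0
```

Emit:
{"name": "carry_out", "arguments": {"targets": [[0,0,0,-0.3],[0,0,0,-0.5],[0,0,0,-0.5]]}}

```text
time: 26.45
position: [0.5537, 0.1223, 0.0731]
eef_rot: [0.247, 3.132, 0.0]
force: [-0.8, 0.0, -0.6]
finger_gap: 0.0855
finger_force: 0.0
```

Emit:
{"name": "carry_out", "arguments": {"targets": [[0,0,0,0],[0,0,0,0],[0,0,0,0],[0,0,0,0],[0,0,0,0]], "fingers": 0}}

```text
time: 27.08
position: [0.5538, 0.1233, 0.0734]
eef_rot: [0.247, 3.131, 0.002]
force: [-2.5, 6.2, 3.8]
finger_gap: 0.0524
finger_force: 30.6
```

Emit:
{"name": "carry_out", "arguments": {"targets": [[0,0,0,0.25],[0,0,0,0.5],[0,0,0,0.7]]}}

```text
time: 27.45
position: [0.5536, 0.1229, 0.0731]
eef_rot: [-0.792, -3.04, -0.001]
force: [-0.4, 4.4, 0.8]
finger_gap: 0.0505
finger_force: 31.1
```

Emit:
{"name": "carry_out", "arguments": {"targets": [[0,0,0,0.25],[0,0,0,0.5],[0,0,0,0.65],[0,0,0,0.65]]}}

```text
time: 27.95
position: [0.5533, 0.1216, 0.0729]
eef_rot: [1.261, 2.877, -0.004]
force: [0.8, -1.0, 1.1]
finger_gap: 0.0506
finger_force: 74.4
```

Run:
```python
from h import *
p,Rm,st=tool();print(p,st["finger_gap"],st["finger_force"],st["force"],st["moment"],np.degrees(np.arctan2(Rm[1,0],Rm[0,0])))
```

```text
[0.5533 0.1216 0.0729] 0.05063391251666152 74.4067321264447 [ 0.7994 -1.0125  1.1308] [-0.6197  0.2784  1.9846] 132.65556817841596
```

Emit:
{"name": "carry_out", "arguments": {"targets": [[0,0,0,0],[0,0,0,0],[0,0,0,0],[0,0,0,0]], "fingers": 1}}

```text
time: 28.45
position: [0.5536, 0.1224, 0.073]
eef_rot: [-1.269, -2.874, -0.0]
force: [0.3, 0.4, 0.2]
finger_gap: 0.0853
finger_force: 0.0
```

Emit:
{"name": "carry_out", "arguments": {"targets": [[0,0,-0.2,0],[0,0,-0.5,0],[0,0,-0.8,0],[0,0,-1,0],[0,0,-1,0]]}}

```text
time: 29.08
position: [0.5552, 0.1226, 0.195]
eef_rot: [1.267, 2.87, 0.004]
force: [-1.1, -0.1, 0.2]
finger_gap: 0.0853
finger_force: 0.0
```

Emit:
{"name": "carry_out", "arguments": {"targets": [[-0.2,-0.2,0,0],[-0.5,-0.4,0,0],[-0.8,-0.6,0,0],[-1,-0.8,0,0],[-1,-1,0,0],[-1,-1,0,0]]}}

```text
time: 29.82
position: [0.5431, -0.0473, 0.1918]
eef_rot: [-1.27, -2.87, 0.001]
force: [0.0, 0.3, -0.1]
finger_gap: 0.0855
finger_force: 0.0
```

Run:
```python
from h import *
s=cams.capture("scene");t=cams.capture("top");p,Rm,st=tool();print(p);print(blue(s));print(blue(t,(225,170,275,235)))
cv2.imwrite("pics/s_last.png",s);cv2.imwrite("pics/t_last.png",t)
for n,im in(("top",t),("scene",s)):
    M=np.array([.5495,.1243,.0773]);Rc=can(np.radians(151));print(n,proj(n,M+Rc@[0,0,.0165]))
h=cv2.cvtColor(t,cv2.COLOR_BGR2HSV)
print(h[178:212,238:262].reshape(-1,3).mean(0))
```

```text
[ 0.545  -0.0463  0.1926]
(169, np.float64(280.01183431952666), np.float64(180.94082840236686), np.int64(271), np.int64(290), np.int64(174), np.int64(189))
(30, np.float64(237.56666666666666), np.float64(184.3), np.int64(236), np.int64(240), np.int64(178), np.int64(191))
top [[248.2531 184.1867]]
scene [[282.4772 177.3947]]
[ 92.8051 114.3787  64.5147]
```

Emit:
{"name": "carry_out", "arguments": {"targets": [[-0.2,-0.3,0,0],[-0.45,-0.6,0,0],[-0.65,-0.9,0,0],[-0.65,-1,0,0],[-0.65,-1,0,0]]}}

```text
time: 30.55
position: [0.5094, -0.1847, 0.1928]
eef_rot: [-1.269, -2.873, -0.001]
force: [-0.0, 0.5, 0.1]
finger_gap: 0.0854
finger_force: 0.0
```

Run:
```python
from h import *
s=cams.capture("scene");t=cams.capture("top");p,Rm,st=tool();print(p);print(blue(s));print(blue(t,(225,170,275,235)))
cv2.imwrite("pics/last.png",np.hstack([cv2.resize(t[165:225,222:282],(400,400),interpolation=3),cv2.resize(s[150:210,250:310],(400,400),interpolation=3)]))
M=np.array([.5495,.1243,.0773]);Rc=can(np.radians(151))
for n,k in(("top",[222,165]),("scene",[250,150])):
    for th in(0,2.2):
        L=R.from_euler("z",-th).as_matrix();print(n,th,((proj(n,M+Rc@L@[-.02,0,.0165])-k+.5)*6.667).round())
```

```text
[ 0.51   -0.1841  0.193 ]
(188, np.float64(279.8829787234043), np.float64(180.31914893617022), np.int64(271), np.int64(290), np.int64(173), np.int64(188))
(459, np.float64(247.14161220043573), np.float64(187.7058823529412), np.int64(236), np.int64(259), np.int64(176), np.int64(200))
top 0 [[204.  95.]]
top 2.2 [[204. 172.]]
scene 0 [[263. 205.]]
scene 2.2 [[200. 188.]]
```

View pics/last.png

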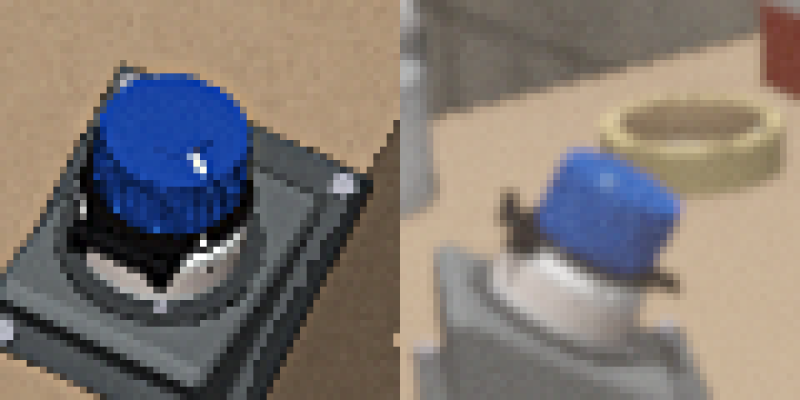

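Top crop: the white bar at (200,163) points at the white dot on the ring at (200,240). That fits the home prediction of (204,172), and the last stroke ended with a clear moment rise, so the cap is at its stop. The lid is shut square and the arm is clear, so I'll hand in.

```bash
python3 -c "
from rig import manip
print(manip.hand_in())"
```

```text
the job is handed in; nothing more can be done
None
```

I packed the orange-capped vial in the canister, shut the lid, screwed the blue cap to its stop and handed the job in at about 31 s; no verdict came back.

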